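Clip a length stop onto the stop rail, set it to the block and lock it

ROBOT

A 6-joint arm with a two-finger parallel gripper is mounted at the origin on a cart in front of the work surface, level with it; the furniture and walls round the work are solid. World frame = base frame: x ahead of the robot, y to its left, z up, the work surface at z = 0. Lengths are in m, angles in rad, forces in N, time in s.
With the tool pointing down it reaches from about 0.375 to 0.975 m from the base axis. Payload 3.8 kg.
Tool frame: the origin (TCP) lies at the very end of the fingers, on their centre line; the grasp point (between the pads) lies 19 mm behind it; z points along the fingers, y is the line along which they close (so a half turn about z gives the same grasp; the last joint's range is limited). The gripper opens to 85 mm and grips with 20 to 120 N. Pads are 22 mm wide; open, the fingers measure 114 mm over their backs; the gripper's body (76 mm by 85 mm) begins 54 mm behind the grasp point. The pads swing forward as they close: fully open they stand 13 mm farther back than shut.
Start: joints at [1.153, 0.264, 1.604, -0, 1.274, -0.037], TCP at [0.251, 0.627, 0.231] pointing down, gripper open.
Joint ranges: [-2.63, 2.63], [-0.94, 2.18], [0.31, 2.57], [-1.31, 4.45], [0, 2.66], [-2.55, 2.55]. Speed limits (rad/s): [2.57, 2.57, 3.14, 3.14, 3.14, 3.14].

INTERFACE

Orientations are given as a rotation vector (axis times angle).
In Python, from workcell import bot gives the robot as it stands.
- The arm moves only by the shell command python3 -m creep 'ROWS' [FORCE]. ROWS is JSON, a list of rows, each a list of 5 numbers: the shift along the tool's x, y, z in units of 0.05 m (1.0 is 0.05 m), then the turn about the tool's z in units of 0.1 rad (1.0 is 0.1 rad), then the opening, from 0 (shut) to 1 (fully open). In form: [[tx, ty, tz, spin, hand], ...]. A call has 1 to 20 rows; each row shifts and turns the commanded pose from where the row before left it, along the tool's axes as they then stand; what a row does not reach is not made up. A row lasts 1/8 s, in which the tool goes at most 62.5 mm and 10.7 degrees, less where a joint would pass 70% of its speed; a pose out of reach is approached as far as the arm can. A call with a number of a shift or a turn outside -1 to 1 is refused whole. A call with a gripper value outside its range is refused whole. The fingers move at their own pace and stop on an object; FORCE is the grip in N (left out, the last holds). Time passes only in rows, so rows that do not move let the fingers close. It gives the time, the measured TCP pose, the force, the opening and the grip force at its end, in the units of the state.
- bot.read_state(): the state, without advancing time (a new reading comes with each control period).
- bot.read_camera(name): name is "side" or "top"; returns a dict with "pixels" (420x560x3 uint8, red, green, blue), "vfov" (degrees; the focal length in pixels is half the picture's height over the tangent of half this angle, whatever the lens; pixels are square), "cx", "cy" (the principal point, pixels), "dist_coeffs" ([k1, k2, p1, p2, k3] as OpenCV has them; the pictures are not rectified), "world_to_cam" (4x4, takes a point from world to camera coordinates). Camera axes: x right, y down, z forward; pixel columns grow to the right and rows downward; lengths in m; the calibration is good to about 2 mm. A picture is of the moment at which its call begins. There is no depth.
- bot.finish_job(): hands the job in; it is judged then, once.
Trained networks look in a picture, given as the dict that the camera call returned (one of the last four; its "shot" number tells which), for a name from the list of things; names that differ only in an ending like _2 or _b are one class to them, and where a whole thing is asked for, a point or a joint stands for the part that bears it (a point fixed in the world has none). Each returns a list of dicts, best first, with "score" (0 to 1); they miss things now and then, are a little off and sometimes report something else, mostly with a low value. They report only what shows in the picture. A call takes as long as a camera call.
- bot.look_for(target, picture): "bbox" ([left, top, right, bottom] in pixels, round what is visible of it).
- bot.regions_of(target, picture): "mask" (420x560 bool, what is visible of it) and "bbox" ([left, top, right, bottom] in pixels, round what is visible of it).
The state is a dict: "time": time; "q": joint angles; "joint_vel": joint speeds; "joint_torque": joint torques, N m; "tool_pos": TCP position; "tcp_rot": TCP orientation; "wrist_force": force on the tool from outside, world axes, zero at the start; "torque": the same for the moment, N m; "width": opening from 0.0 (shut) to 1.0 (fully open); "grip_force": force on a finger pad.
Only numpy, scipy, OpenCV 4.12 (cv2) and the standard library are available. Lean on these libraries where they do the work, as an engineer would, in place of code of your own. Each camera call takes 0.05 s, during which the arm holds its last target. There are 200 camera calls.

TASK

Fit the loose length stop onto the stop rail between the setting block and the stop that is already there: hook its lip behind the rail's far edge, tilt it down until its spring clip snaps under the near edge, and slide it along until its blade rests against the setting block and the block is snug against the zero fence at the rail's other end. Then tighten the stop's wing nut clockwise until it is tight. Leave the tape measure, the carton of brads and the spring clamp where they lie.

Things in the scene. Friction and masses are not known exactly. Their poses are not given: they have to be found in the camera images.
- length_stop: Loose length stop: aluminium block with black spring clip, steel blade and wing nut, 127 (x) x 44 (y) x 65 mm high, 0.33-0.55 kg, standing upright on the bench. Origin: centre of the feet plane, z up, +x to the hook end. Its flat seat (z 16, x -50 to 19; relieved to z 19 behind) lies on the rail top when fitted: origin then at x 20-22, z 17-19 in the rail frame, axes parallel to the rail's.
- stop_grip (a point): Where to grip the stop: middle of its front block, x -16, y 0, z 40 in the stop frame. Block x -50 to -3, 44 wide across y, z 16 to 44; fingertips down to z 21 clear the rail and setting block. Behind it is the deck (x to 39, top z 34) under the wing nut.
- lip (a point): Inner corner of the stop's hook: x 31.5, y 0, z 10 in the stop frame, where the rear wall's inner face meets the lip's top. Lip x 26.5 to 31.5, z 0 to 10; above it a pocket, z 10 to 19, for the rail's far edge. It goes in with the clip end raised 18-22 degrees (about y), rail edge mid-thickness at z 15 of the stop, wall against the edge; then tilt down.
- clip_nose (a point): Tip of the stop's black spring clip at home: x -24.5, y 0, z 9.5 in the stop frame; its sloped underside runs out to x -32 at z 0, so pressing the front of the stop down (about 10 to 20 N) pushes it out over the rail's near edge and it snaps below. Its release tab reaches x -60.
- stop_rail: Stop rail on a plywood board, fixed. Origin: centre of the board's underside; z up, y along the rail, -x the near side. Board 156 x 295 x 12. T-shaped aluminium rail 275 long centred at x 22: flange x -8 to 52, 4 thick, top z 33, free space 17 below it. A second, locked stop of the same shape is on the rail at y 61 to 105, up to z 82, its blade and tab pointing to -x.
- rail_rear_edge (a point): Top of the rail flange's far edge, middle of its length: x 52, y 0, z 33 in the rail frame. The stop's lip hooks behind and under this edge.
- zero_fence (a point): Middle of the zero fence's face that the setting block butts against: x -43, y -123.5, z 25 in the rail frame. The fence is a dark wooden block, x -73 to -13, y -145 to -123.5, top z 38.
- setting_block: Setting block: dark wooden spacer 60 (x) x 85 (y) x 30 mm, loose, on the board in front of the rail, long side along the rail, one end within 4 mm of the zero fence. Origin: centre of its underside. Against the fence its origin is at y -81 and its other end, which the blade must meet, at y -38.5 in the rail frame; pushed there it slides home. The snapped stop slides along the rail at 4 to 9 N.
- blade_face (a point): Point on the length stop's blade that meets the setting block: x -62, y -22, z 12 in the stop frame; the face looks to the stop's -y. Blade x -48 to -88, y -22 to -14, z 0 to 36.
- nut_grip (a point): On the wing nut's axis, middle of its wings: x 22, y 0, z 54 in the stop frame. Two round wings 8 thick, 48 over both, z 43 to 65; pinch them across the flats, or over both round ends, with the fingertips above z 46 (the front block's top is z 44).
- stop_clip (a joint): How far the spring clip is pushed out, m: 0 home; snapped on the rail it rests within 0.0015 of home, bearing on the near edge and drawing the rear wall against the far edge; at most 0.0085; 5.5 N at home plus 1.1 N per mm.
- wing_nut (a joint): Wing nut angle, rad: 0 slack, 2.8 tight at its stop; grows clockwise from above. Wings lie at 0.7 - joint from the stop's x axis (counter-clockwise from above). Friction 0.05 N m; stays where left. Lowers a brass shoe from the seat 1 mm per rad, gripping the rail between shoe and lip; if tightened first, the stop will not go on.
- tape_measure: Bystander: black and red tape measure, 36 x 87 x 64 mm. Origin: centre of its underside.
- brad_box: Bystander: printed carton of brads, 56 x 85 x 45 mm. Origin: centre of its underside.
- spring_clamp: Bystander: black spring clamp, 79 x 128 x 23 mm. Origin: centre of its underside.

How it is judged:
By the outcome, as a careful person would: the job done as asked, in the order asked, and still so for the second after the job is handed in, with the robot touching nothing.
It also fails if it takes over 64 s, if anything falls off the work surface, if the arm or the gripper's body presses on something with over 40 N, if the wrist force passes 120 N, or if a joint passes its speed limit or range.

## Working session

There is one attempt and no reset: what is moved stays moved. The work goes in short steps, Python scripts to look and compute and a shell command to move; the robot and the scene stay as the last step left them, time stands still between calls to the robot, and variables do not carry over. Pictures are saved under pics/ and viewed, at most 10 in all, crops included, and the job is handed in when it is done.

```bash
ls; mkdir -p pics
cat > h.py <<'E'
from workcell import bot
import numpy as np, cv2
def K(p):
    h=p["pixels"].shape[0]; f=h/2/np.tan(np.radians(p["vfov"])/2)
    return np.array([[f,0,p["cx"]],[0,f,p["cy"]],[0,0,1.]])
def ray(p,uv):
    n=cv2.undistortPoints(np.array([[uv]],float),K(p),np.array(p["dist_coeffs"],float))[0,0]
    T=np.array(p["world_to_cam"]);R=T[:3,:3];t=T[:3,3]
    return -R.T@t, R.T@np.array([n[0],n[1],1.])
def onz(p,uv,z):
    o,d=ray(p,uv); return o+d*(z-o[2])/d[2]
def proj(p,P):
    T=np.array(p["world_to_cam"]);rv,_=cv2.Rodrigues(T[:3,:3])
    return cv2.projectPoints(np.array(P,float).reshape(-1,3),rv,T[:3,3],K(p),np.array(p["dist_coeffs"],float))[0][:,0]
def save(p,n): cv2.imwrite("pics/"+n,p["pixels"][:,:,::-1])
E
python3 - <<'E'
from h import *
import pickle
P={}
for c in("top","side"):
    p=bot.read_camera(c);P[c]=p;save(p,c+"0.png")
    o,_=ray(p,(280,210));print(c,o.round(3),p["vfov"],p["dist_coeffs"])
    for t in("length_stop","stop_rail","setting_block","wing_nut","zero_fence","tape_measure","brad_box","spring_clamp"):
        try:print(t,[(np.round(r["bbox"]).tolist(),round(r["score"],2)) for r in bot.look_for(t,p)][:3])
        except Exception as e:print(t,e)
pickle.dump(P,open("p0.pkl","wb"))
print(bot.read_state())
E
```

```text
pics
top [ 0.178 -0.013  1.659] 49.14513584128263 [-0.15921488  0.          0.          0.          0.        ]
length_stop [([249.0, 213.0, 260.0, 249.0], 0.84)]
stop_rail [([129.0, 186.0, 209.0, 230.0], 0.68)]
setting_block [([176.0, 208.0, 201.0, 230.0], 0.66)]
wing_nut [([249.0, 216.0, 256.0, 226.0], 0.35)]
zero_fence [([130.0, 183.0, 207.0, 231.0], 0.78)]
tape_measure [([326.0, 220.0, 348.0, 233.0], 0.78)]
brad_box [([379.0, 207.0, 405.0, 233.0], 0.59), ([246.0, 217.0, 263.0, 252.0], 0.32), ([131.0, 185.0, 207.0, 229.0], 0.25)]
spring_clamp [([272.0, 222.0, 308.0, 242.0], 0.83)]
side [ 0.226 -0.941  0.803] 52.294721525428535 [0.02820223 0.         0.         0.         0.        ]
length_stop [([238.0, 187.0, 283.0, 218.0], 0.56)]
stop_rail [([240.0, 122.0, 298.0, 180.0], 0.95)]
setting_block [([252.0, 155.0, 263.0, 167.0], 0.7)]
wing_nut [([251.0, 152.0, 265.0, 166.0], 0.56), ([270.0, 188.0, 278.0, 200.0], 0.41)]
zero_fence [([243.0, 124.0, 297.0, 181.0], 0.8), ([242.0, 191.0, 281.0, 218.0], 0.45)]
tape_measure [([284.0, 249.0, 304.0, 287.0], 0.92), ([241.0, 188.0, 280.0, 214.0], 0.35)]
brad_box [([303.0, 310.0, 351.0, 359.0], 0.85), ([253.0, 151.0, 267.0, 166.0], 0.17)]
spring_clamp [([254.0, 219.0, 287.0, 248.0], 0.6)]
{'time': 0.9, 'q': array([ 1.15308505e+00,  2.63888647e-01,  1.60396843e+00,  4.37891815e-05,
        1.27371336e+00, -3.69121005e-02]), 'joint_vel': array([ 4.15227352e-04,  4.68494918e-04,  8.07736744e-05, -3.10592392e-04,
        5.84766391e-04, -7.47909866e-05]), 'joint_torque': array([-2.83301042e-04, -5.15057123e+01, -3.67726457e+01, -1.57212621e-04,
        9.09363371e-04, -5.67334766e-06]), 'tool_pos': array([0.25087089, 0.62665661, 0.23130446]), 'tcp_rot': array([-5.94563416e-01, -3.08478101e+00, -4.88301546e-05]), 'wrist_force': array([-0.22370608,  0.31467153,  0.86523594]), 'torque': array([-0.01558271, -0.02175956,  0.00843555]), 'grip_force': 0.0, 'width': 1.0020562847582064}
```

Run:
```python
from h import *
import pickle
P=pickle.load(open("p0.pkl","rb"))
a=P["top"]["pixels"][175:265,115:275,::-1]; cv2.imwrite("pics/a.png",cv2.resize(a,None,fx=5,fy=5,interpolation=cv2.INTER_CUBIC))
b=P["side"]["pixels"][110:230,220:320,::-1]; cv2.imwrite("pics/b.png",cv2.resize(b,None,fx=5,fy=5,interpolation=cv2.INTER_CUBIC))
```

```text
(no output)
```

View pics/a.png

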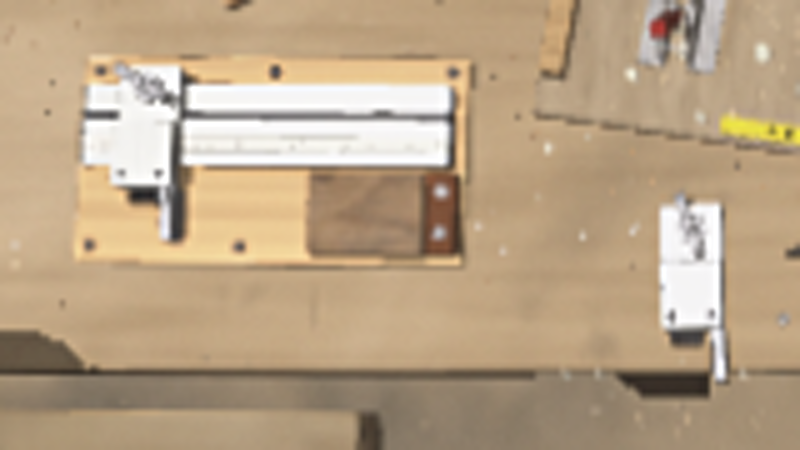

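View pics/b.png

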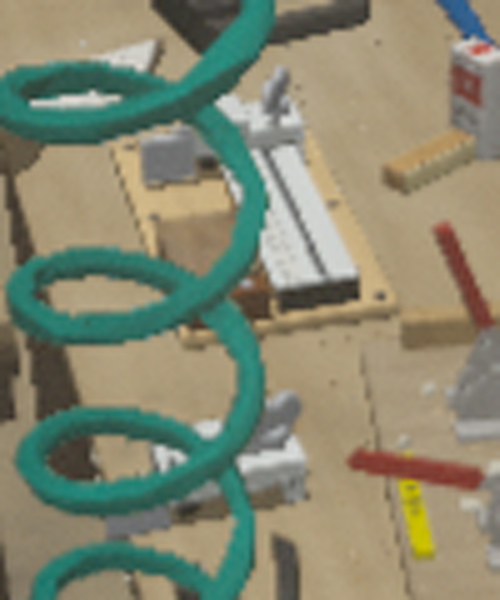

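The top crop shows the rail board (full px about 130–209, 187–228). The second stop is at its left and the setting block and fence at its lower right. The loose stop is at px 247–260, 213–251, with its axes nearly parallel to the rail. In the side crop the cable hides part of both. Next I'll fit poses from the corners.

```bash
cat > fit.py <<'E'
from h import *
import pickle
from scipy.optimize import least_squares
P=pickle.load(open("p0.pkl","rb"))
def top(c): return (115+c[0]/5-.4,175+c[1]/5-.4)
def side(c): return (220+c[0]/5-.4,110+c[1]/5-.4)
def W(q,m):
    c,s=np.cos(q[2]),np.sin(q[2]);m=np.array(m)/1000
    return np.array([q[0]+c*m[0]-s*m[1],q[1]+s*m[0]+c*m[1],m[2]])
def fit(obs,q0):
    f=lambda q:np.concatenate([proj(P[v],W(q,m))[0]-(top(c) if v=="top" else side(c)) for v,m,c in obs])
    r=least_squares(f,q0,loss="soft_l1",f_scale=.7); print(r.x.round(4),f(r.x).reshape(-1,2).round(1).tolist()); return r.x
T,S="top","side"
rail=[(T,(78,147.5,12),(92,57)),(T,(78,-147.5,12),(470,60)),(T,(-78,147.5,12),(75,262)),(T,(-78,-147.5,12),(462,265)),
(T,(52,137.5,33),(85,86)),(T,(52,-137.5,33),(453,85)),(T,(-8,-137.5,33),(450,166)),(T,(-8,137.5,33),(82,164)),
(T,(-13,-145,38),(460,175)),(T,(-73,-145,38),(457,256))]
railS=[(S,(78,-147.5,12),(397,305)),(S,(-78,-147.5,12),(186,340)),(S,(52,-137.5,33),(357,278)),(S,(-8,-137.5,33),(278,290))]
stop=[(T,(-50,22,44),(661,326)),(T,(-50,-22,44),(719,328)),(T,(39,22,34),(664,204)),(T,(39,-22,34),(722,203)),(T,(-88,-22,36),(727,382)),(T,(-88,-14,36),(715,382))]
stopS=[(S,(39,-22,34),(305,463)),(S,(39,-22,16),(305,497)),(S,(39,22,34),(296,422))]
if __name__=="__main__":
    for o in(rail,railS,rail+railS):fit(o,[.6,.3,0])
    for o in(stop,stopS,stop+stopS):fit(o,[.5,.1,0])
    p=P[T]
    for c in((310,172),(308,250),(422,174),(420,254)):print(onz(p,top(c),.042).round(4))
    print([onz(p,top((x,y)),.012) for x,y in((75,262),)])
E
python3 fit.py
```

```text
[ 0.4939  0.4282 -0.0128] [[-0.9, 0.1], [0.6, -0.3], [-0.3, 0.1], [0.5, 0.4], [0.7, -0.2], [-0.0, 0.3], [-0.1, 0.2], [0.2, 0.1], [-0.3, -0.5], [-0.4, -0.2]]
[0.4919 0.4265 0.0057] [[0.7, -0.3], [-1.0, 0.3], [0.6, -0.3], [-0.4, 0.2]]
[ 0.494   0.428  -0.0122] [[-0.9, 0.1], [0.6, -0.4], [-0.3, 0.1], [0.6, 0.3], [0.8, -0.2], [0.1, 0.2], [-0.0, 0.2], [0.3, 0.1], [-0.3, -0.5], [-0.3, -0.3], [0.6, -0.3], [-1.3, -0.1], [0.5, -0.4], [-0.6, -0.1]]
[0.4162 0.1128 0.0143] [[0.1, 0.2], [0.9, -0.4], [-0.3, 0.4], [0.3, 0.3], [-0.4, -0.3], [-0.3, -0.2]]
[ 0.4176  0.1129 -0.1325] [[-0.1, 0.4], [0.1, -1.7], [0.0, 0.4]]
[ 0.4163  0.1115 -0.0071] [[0.2, 0.1], [1.0, -0.3], [0.3, 0.2], [0.9, 0.4], [-0.6, -0.2], [-0.5, -0.2], [0.2, -0.3], [0.4, -2.4], [-1.4, -0.1]]
[0.4794 0.3917 0.042 ]
[0.4223 0.391  0.042 ]
[0.4775 0.3092 0.042 ]
[0.4192 0.309  0.042 ]
[array([0.41813617, 0.57542623, 0.012     ])]
```

```bash
python3 -m creep '[[0,0,0,-0.95,1],[0,0,0,-0.95,1],[0,0,0,-0.95,1],[0,0,0,-0.95,1],[-0.27,-0.94,0,0,1],[-0.27,-0.94,0,0,1],[-0.27,-0.94,0,0,1],[-0.27,-0.94,0,0,1],[-0.27,-0.94,0,0,1],[-0.27,-0.94,0,0,1],[-0.27,-0.94,0,0,1],[-0.27,-0.94,0,0,1],[-0.27,-0.94,0,0,1],[-0.27,-0.94,0,0,1],[-0.27,-0.94,0,0,1],[0,0,0,0,1]]' 30
```

```text
time: 2.9
tool_pos: [0.3997, 0.1069, 0.2316]
tcp_rot: [0.01, 3.141, -0.001]
wrist_force: [0.1, -0.1, -0.3]
width: 1.003
grip_force: 0.0
```

```bash
python3 -m creep '[[0,0.1,0.9,0,1],[0,0,0.9,0,1],[0,0,0.9,0,1],[0,0,0.7,0,1],[0,0,0.5,0,1],[0,0,0.37,0,1],[0,0,0,0,1]]' 30 && python3 -m creep '[[0,0,0,0,0.3],[0,0,0,0,0.3],[0,0,0,0,0.3],[0,0,0,0,0.3],[0,0,0,0,0.3],[0,0,0,0,0.3]]' 30
```

```text
time: 3.78
tool_pos: [0.3972, 0.1151, 0.0165]
tcp_rot: [0.0, -3.138, 0.001]
wrist_force: [0.3, 0.5, -0.6]
width: 0.997
grip_force: 0.0
time: 4.53
tool_pos: [0.4001, 0.1148, 0.019]
tcp_rot: [0.001, 3.139, 0.001]
wrist_force: [-1.3, -0.2, 5.8]
width: 0.51
grip_force: 30.9
```

Run:
```python
from h import *
p=bot.read_camera("side");q=bot.read_camera("top")
a=cv2.resize(p["pixels"][150:250,210:330,::-1],None,fx=4,fy=4,interpolation=cv2.INTER_CUBIC)
b=cv2.resize(q["pixels"][180:280,210:290,::-1],None,fx=4,fy=4,interpolation=cv2.INTER_CUBIC)
cv2.imwrite("pics/c.png",np.hstack([a,b]))
```

```text
(no output)
```

View pics/c.png

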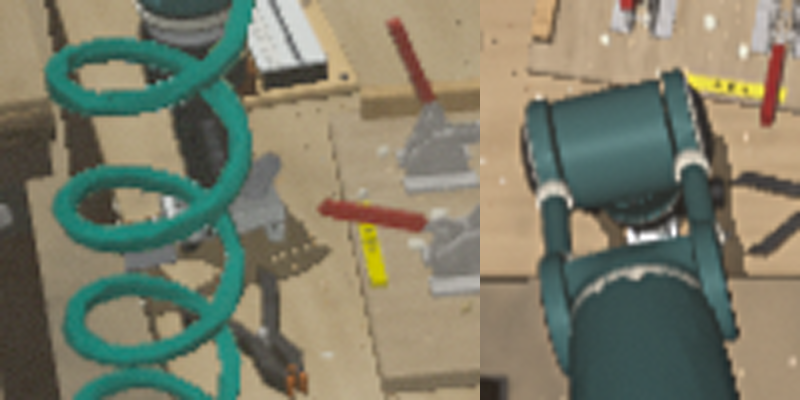

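The stop is gripped, at an opening of 0.51 (about 43.5 mm) as expected. The side picture shows it between the fingers at about (200,215) in the crop. Next I'll lift it and carry it to the far side of the rail.

```bash
python3 -m creep '[[0,0,-0.3,0,0.3],[0,0,-0.5,0,0.3],[0,0,-0.8,0,0.3],[0,0,-0.8,0,0.3],[0,0,0,0,0.3],[-0.2,0.4,0,0,0.3],[-0.48,0.79,0,0,0.3],[-0.48,0.79,0,0,0.3],[-0.48,0.79,0,0,0.3],[-0.48,0.79,0,0,0.3],[-0.48,0.79,0,0,0.3],[-0.48,0.79,0,0,0.3],[-0.48,0.79,0,0,0.3],[-0.26,0.4,0,0,0.3],[0,0,0,0,0.3],[0,0,0,0,0.3]]' 30
python3 - <<'E'
from h import *
p=bot.read_camera("side");q=bot.read_camera("top")
print(bot.read_state()["wrist_force"],[ (r["bbox"],r["score"]) for r in bot.look_for("length_stop",p)])
a=cv2.resize(p["pixels"][90:190,220:320,::-1],None,fx=5,fy=5,interpolation=cv2.INTER_CUBIC)
b=cv2.resize(q["pixels"][130:230,140:200,::-1],None,fx=5,fy=5,interpolation=cv2.INTER_CUBIC)
cv2.imwrite("pics/d.png",np.hstack([a,b]))
E
```

```text
time: 6.62
tool_pos: [0.5886, 0.4295, 0.1349]
tcp_rot: [-0.001, -3.137, 0.005]
wrist_force: [-0.1, 0.1, -4.6]
width: 0.509
grip_force: 33.0
[-0.09869237  0.19742565 -6.03855081] [([273.2, 103.6, 309.7, 131.3], 0.76)]
```

View pics/d.png

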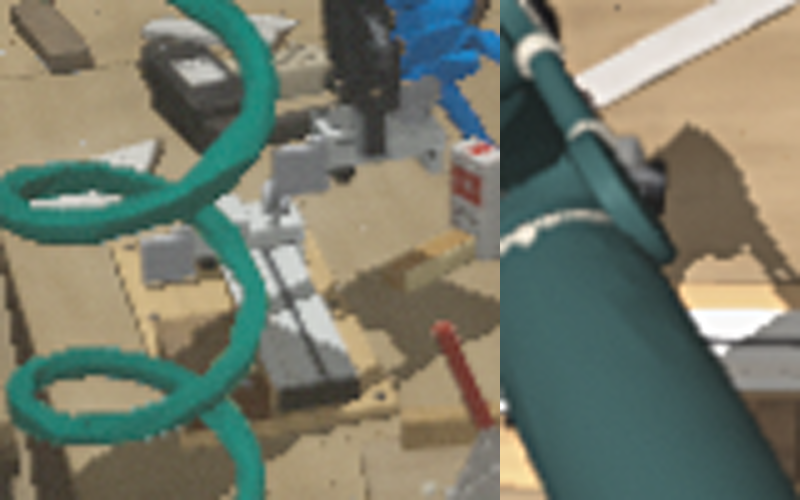

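The side view shows the stop held level beyond the rail, with its blade at about (300,165) in the crop. I'll rest the blade on the rail's far edge so the stop pivots in the fingers and the clip end goes up.

```bash
python3 -m creep '[[-0.1,0,0.5,0,0.3],[0,0,0.5,0,0.3],[0,0,0.3,0,0.3],[0,0,0.2,0,0.3],[0,0,0.04,0,0.3],[0,0,0,0,0.3],[0,0,0,0,0.3]]' 25; python3 -m creep '[[0,0,0.05,0,0.3],[0,0,0.05,0,0.3],[0,0,0,0,0.3]]'
```

```text
time: 7.65
tool_pos: [0.596, 0.4315, 0.0621]
tcp_rot: [0.001, 3.14, 0.002]
wrist_force: [0.6, -0.0, -5.0]
width: 0.508
grip_force: 32.9
time: 8.02
tool_pos: [0.5949, 0.4307, 0.0553]
tcp_rot: [-0.001, -3.141, 0.001]
wrist_force: [0.3, -0.4, -4.9]
width: 0.507
grip_force: 33.0
```

```bash
for i in 1 ; do python3 -m creep '[[0,0,0.05,0,0.3],[0,0,0,0,0.3]]' 20;python3 -m creep '[[0,0,0.05,0,0.3],[0,0,0,0,0.3]]';python3 -m creep '[[0,0,0.05,0,0.3],[0,0,0,0,0.3]]'; done; python3 -m creep '[[0,0,0.05,0,0.3],[0,0,0,0,0.3]]'
```

```text
time: 8.28
tool_pos: [0.595, 0.4307, 0.0529]
tcp_rot: [-0.001, -3.141, 0.001]
wrist_force: [0.1, -0.2, -5.5]
width: 0.508
grip_force: 33.0
time: 8.52
tool_pos: [0.5957, 0.4309, 0.0516]
tcp_rot: [0.001, 3.141, 0.0]
wrist_force: [1.2, -1.5, -2.3]
width: 0.51
grip_force: 32.3
time: 8.78
tool_pos: [0.5968, 0.4308, 0.0497]
tcp_rot: [0.001, 3.139, 0.001]
wrist_force: [2.8, -3.3, 2.8]
width: 0.511
grip_force: 30.4
time: 9.02
tool_pos: [0.5977, 0.4312, 0.0475]
tcp_rot: [0.001, 3.137, 0.002]
wrist_force: [5.0, -3.4, 2.8]
width: 0.508
grip_force: 30.8
```

```bash
python3 -m creep '[[0,0,0.05,0,0.3],[0,0,0.05,0,0.3],[0,0,0,0,0.3]]'; python3 -m creep '[[0,0,0.05,0,0.3],[0,0,0.03,0,0.3],[0,0,0,0,0.3]]';python3 - <<'E'
from h import *
p=bot.read_camera("side")
print(bot.read_state()["wrist_force"])
cv2.imwrite("pics/e.png",cv2.resize(p["pixels"][100:190,230:320,::-1],None,fx=6,fy=6,interpolation=cv2.INTER_CUBIC))
E
```

```text
time: 9.4
tool_pos: [0.5991, 0.4317, 0.0434]
tcp_rot: [0.001, 3.134, 0.005]
wrist_force: [7.8, -2.0, 3.7]
width: 0.509
grip_force: 31.5
time: 9.78
tool_pos: [0.6, 0.432, 0.04]
tcp_rot: [0.001, 3.132, 0.006]
wrist_force: [9.0, -2.7, 5.3]
width: 0.507
grip_force: 32.3
[ 9.36781017 -1.91730947  4.4650485 ]
```

View pics/e.png

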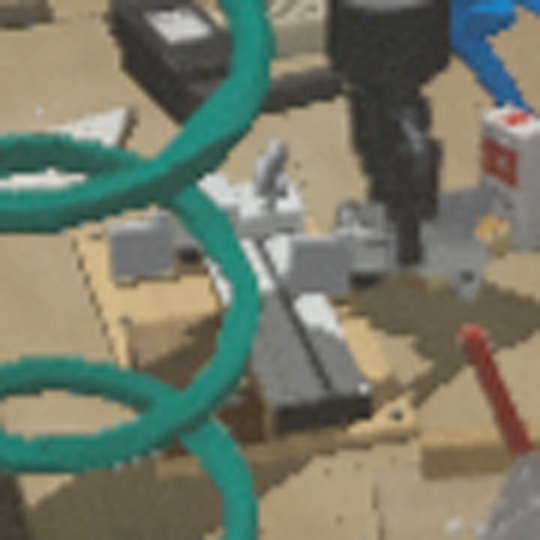

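```bash
cat > tilt.py <<'E'
from h import *
import sys
def model(st,th,pts,gx=-16,dz=.021,yaw=0.):
    t=st["tool_pos"];th=np.radians(th);o=[]
    for x,y,z in pts:
        a,b=(x-gx)/1e3,(z-40)/1e3
        o.append([t[0]+a*np.cos(th)+b*np.sin(th),t[1]+y/1e3,t[2]+dz-a*np.sin(th)+b*np.cos(th)])
    return np.array(o)
pts=[(-88,-22,36),(-88,-22,0),(-48,-22,0),(39,-22,0),(39,-22,34)]
if __name__=="__main__":
    p=bot.read_camera("side");st=bot.read_state()
    for th in (0,8,12,16,20):print(th,((proj(p,model(st,th,pts))-[230,100]+.4)*6).round().tolist())
    g=p["pixels"]
    cv2.imwrite("pics/m.png",(bot.regions_of("length_stop",p)[0]["mask"]*255).astype(np.uint8))
    m=bot.regions_of("length_stop",p)
    for r in m:print(r["bbox"],r["score"],((np.array(r["bbox"])-[230,100,230,100])*6).round())
E
python3 tilt.py
```

```text
0 [[291.0, 263.0], [294.0, 315.0], [357.0, 305.0], [491.0, 284.0], [492.0, 235.0]]
8 [[291.0, 248.0], [286.0, 302.0], [348.0, 300.0], [482.0, 296.0], [489.0, 246.0]]
12 [[291.0, 241.0], [282.0, 294.0], [345.0, 296.0], [477.0, 301.0], [488.0, 252.0]]
16 [[293.0, 233.0], [279.0, 287.0], [341.0, 293.0], [471.0, 306.0], [486.0, 258.0]]
20 [[294.0, 225.0], [277.0, 279.0], [338.0, 289.0], [465.0, 311.0], [483.0, 263.0]]
[274.2, 128.8, 314.0, 147.6] 0.64 [265. 173. 504. 286.]
```

```bash
python3 -m creep '[[0.06,0,0.02,0,0.3],[0.06,0,0.02,0,0.3],[0,0,0.03,0,0.3],[0,0,0,0,0.3],[0,0,0,0,0.3]]'; python3 tilt.py
python3 - <<'E'
from h import *
p=bot.read_camera("side")
cv2.imwrite("pics/f.png",cv2.resize(p["pixels"][100:190,230:320,::-1],None,fx=6,fy=6,interpolation=cv2.INTER_CUBIC))
E
```

```text
time: 10.6
tool_pos: [0.5982, 0.4327, 0.0399]
tcp_rot: [0.001, 3.124, 0.01]
wrist_force: [14.3, -4.3, 9.9]
width: 0.512
grip_force: 32.7
0 [[288.0, 263.0], [291.0, 315.0], [354.0, 305.0], [488.0, 284.0], [488.0, 235.0]]
8 [[288.0, 248.0], [282.0, 302.0], [345.0, 300.0], [479.0, 296.0], [486.0, 247.0]]
12 [[288.0, 241.0], [279.0, 294.0], [341.0, 297.0], [474.0, 301.0], [485.0, 252.0]]
16 [[289.0, 233.0], [276.0, 287.0], [338.0, 293.0], [468.0, 306.0], [483.0, 258.0]]
20 [[291.0, 226.0], [274.0, 279.0], [335.0, 289.0], [462.0, 311.0], [480.0, 263.0]]
[274.8, 129.9, 312.0, 151.5] 0.87 [269. 179. 492. 309.]
[302.8, 311.3, 345.6, 357.4] 0.33 [ 437. 1268.  694. 1544.]
```

View pics/f.png

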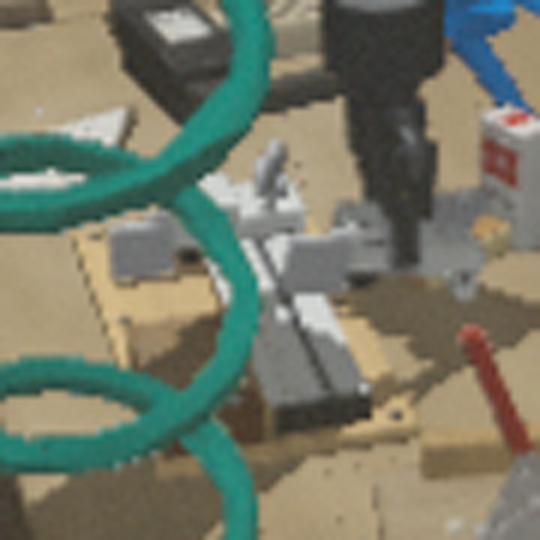

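```bash
cat > sil.py <<'E'
from tilt import *
import itertools
def box(a,b,c,d,e,f):return list(itertools.product((a,b),(c,d),(e,f)))
parts=[box(-50,-3,-22,22,16,44),box(-3,39,-22,22,19,34),box(31.5,39,-22,22,0,34),box(26.5,39,-22,22,0,10),box(-88,-48,-22,-14,0,36)]
an=np.arange(0,6.3,.4)
nut=lambda j:[(22+r*np.cos(.7-j)-4*s*np.sin(.7-j),r*np.sin(.7-j)+4*s*np.cos(.7-j),54+h) for s in(-1,1) for r,h in((24,0),(20,9),(10,11),(-10,11),(-20,9),(-24,0),(-20,-9),(20,-9))]
def sil(p,st,th,gx,dz):
    m=np.zeros((420*4,560*4),np.uint8)
    for q in parts+[nut(0)]:
        h=cv2.convexHull(((proj(p,model(st,th,q,gx,dz))+.5)*4).astype(np.float32))
        cv2.fillConvexPoly(m,h.astype(np.int32),255)
    return cv2.resize(m,(560,420),interpolation=cv2.INTER_AREA)/255.
def run(name):
    p=bot.read_camera("side");st=bot.read_state()
    m=bot.regions_of("length_stop",p)
    if not m: print("none");return
    m=m[0]["mask"].astype(float)
    fx=proj(p,[st["tool_pos"]+[0,0,.04]])[0]
    w=np.ones_like(m);w[:,int(fx[0]-6):int(fx[0]+6)]=0
    R=[]
    for th in range(-4,27,2):
        for gx in(-22,-16,-10):
            for dz in(.015,.021,.027):
                s=sil(p,st,th,gx,dz);R.append((round(float((np.minimum(s,m)*w).sum()/(np.maximum(s,m)*w).sum()),3),th,gx,dz))
    R.sort(reverse=True);print(R[:8]);print([max(r for r in R if r[1]==t) for t in(0,4,8,14,20)])
    u,v=int(fx[0])-40,int(fx[1])-45
    c=cv2.resize(p["pixels"][v:v+100,u:u+80,::-1],None,fx=5,fy=5,interpolation=cv2.INTER_CUBIC);o=c.copy()
    for M,col in((m,(0,0,255)),(sil(p,st,*R[0][1:]),(0,255,0))):
        k=cv2.resize(M[v:v+100,u:u+80],None,fx=5,fy=5)>.5
        cv2.drawContours(o,cv2.findContours(k.astype(np.uint8),0,1)[0],-1,col,1)
    cv2.imwrite("pics/"+name,np.hstack([c,o]))
if __name__=="__main__":run(sys.argv[1])
E
python3 sil.py g.png
```

```text
[(0.784, 14, -22, 0.021), (0.783, 16, -22, 0.021), (0.775, 12, -16, 0.021), (0.77, 14, -16, 0.021), (0.77, 12, -22, 0.021), (0.768, 10, -16, 0.021), (0.764, 18, -22, 0.021), (0.753, 16, -22, 0.027)]
[(0.591, 0, -16, 0.021), (0.665, 4, -16, 0.021), (0.742, 8, -16, 0.021), (0.784, 14, -22, 0.021), (0.735, 20, -22, 0.021)]
```

View pics/g.png

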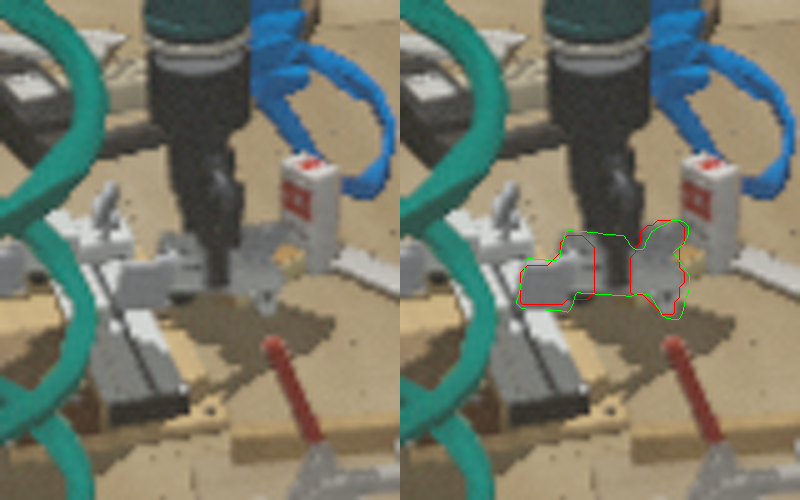

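The silhouette fit gives a tilt of about 14°. Friction is holding it there, because the contact slides along the blade. I'll back off, contact nearer the block, and descend while moving +x so friction helps the tilt.

```bash
python3 -m creep '[[0,0,-0.2,0,0.3],[0.08,0,0,0,0.3],[0,0,0,0,0.3],[0,0,0,0,0.3]]' 20; python3 -m creep '[[0,0,0.06,0,0.3],[0,0,0.04,0,0.3],[0,0,0,0,0.3]]'
```

```text
time: 11.4
tool_pos: [0.5874, 0.4296, 0.0437]
tcp_rot: [0.003, 3.138, -0.001]
wrist_force: [6.8, -6.0, 0.1]
width: 0.511
grip_force: 31.1
time: 11.78
tool_pos: [0.5885, 0.4297, 0.0421]
tcp_rot: [0.004, 3.136, -0.001]
wrist_force: [3.4, -9.9, 12.2]
width: 0.508
grip_force: 34.9
```

```bash
python3 -m creep '[[-0.03,0,0.05,0,0.3],[-0.03,0,0.05,0,0.3],[-0.03,0,0.04,0,0.3],[0,0,0,0,0.3]]'; python3 sil.py g2.png
```

```text
time: 12.28
tool_pos: [0.5929, 0.4295, 0.035]
tcp_rot: [0.004, 3.137, -0.001]
wrist_force: [4.0, -8.3, 12.4]
width: 0.512
grip_force: 43.6
[(0.756, 22, -22, 0.027), (0.753, 22, -16, 0.021), (0.748, 20, -22, 0.027), (0.747, 24, -16, 0.021), (0.743, 20, -16, 0.021), (0.74, 24, -22, 0.027), (0.736, 18, -16, 0.027), (0.733, 18, -16, 0.021)]
[(0.467, 0, -10, 0.027), (0.516, 4, -10, 0.027), (0.563, 8, -10, 0.027), (0.671, 14, -16, 0.027), (0.748, 20, -22, 0.027)]
```

```bash
python3 -m creep '[[0,0,-0.2,0,0.3],[0,0,-0.3,0,0.3],[0,0,-0.3,0,0.3],[0,0,0,0,0.3],[0,0,0,0,0.3]]' 30
cat > fine.py <<'E'
from sil import *
p=bot.read_camera("side");st=bot.read_state()
m=bot.regions_of("length_stop",p)[0]["mask"].astype(float)
fx=proj(p,[st["tool_pos"]+[0,0,.04]])[0]
w=np.ones_like(m);w[:,int(fx[0]-6):int(fx[0]+6)]=0
R=[]
for th in range(10,29,2):
  for gx in(-20,-18,-16,-14):
    for dz in(.017,.019,.021,.023,.025):
      s=sil(p,st,th,gx,dz);R.append((round(float((np.minimum(s,m)*w).sum()/(np.maximum(s,m)*w).sum()),3),th,gx,dz))
R.sort(reverse=True);print(R[:10]);print([max(r for r in R if r[1]==t)[0] for t in range(10,29,2)])
T=R[:15];print(np.mean([r[1:] for r in T],0),st["tool_pos"],st["wrist_force"])
E
python3 fine.py
```

```text
time: 13.0
tool_pos: [0.5895, 0.4314, 0.0715]
tcp_rot: [0.0, 3.141, 0.001]
wrist_force: [-0.4, 0.5, -6.0]
width: 0.508
grip_force: 39.0
[(0.806, 22, -20, 0.025), (0.805, 22, -20, 0.023), (0.804, 22, -18, 0.023), (0.803, 20, -18, 0.023), (0.799, 20, -18, 0.025), (0.799, 20, -20, 0.025), (0.796, 22, -18, 0.021), (0.796, 20, -20, 0.023), (0.79, 22, -18, 0.025), (0.789, 24, -20, 0.023)]
[0.629, 0.666, 0.711, 0.757, 0.788, 0.803, 0.806, 0.789, 0.763, 0.714]
[ 21.33333333 -18.8          0.02313333] [0.58918552 0.43106153 0.07087706] [ 0.36548928 -0.50228561 -4.97745758]
```

```bash
python3 -m creep '[[0,0,0.3,0,0.3],[0,0,0.13,0,0.3],[0,0,0,0,0.3]]'; python3 -m creep '[[0.4,0,0,0,0.3],[0.5,0,0,0,0.3],[0.3,0,0,0,0.3],[0.1,0,0,0,0.3],[0,0,0,0,0.3],[0,0,0,0,0.3]]'
```

```text
time: 13.48
tool_pos: [0.589, 0.4296, 0.0485]
tcp_rot: [-0.001, -3.139, 0.004]
wrist_force: [-0.7, -2.4, -1.9]
width: 0.509
grip_force: 31.8
time: 14.22
tool_pos: [0.5257, 0.4312, 0.0501]
tcp_rot: [0.002, 3.14, 0.001]
wrist_force: [0.3, -0.6, -4.1]
width: 0.515
grip_force: 31.5
```

```bash
for i in 1; do python3 -m creep '[[0.1,0,0,0,0.3],[0,0,0,0,0.3]]'; python3 -m creep '[[0.1,0,0,0,0.3],[0,0,0,0,0.3]]';python3 -m creep '[[0.05,0,0,0,0.3],[0,0,0,0,0.3]]';python3 -m creep '[[0.05,0,0,0,0.3],[0,0,0,0,0.3]]'; done; python3 fine.py
```

```text
time: 14.48
tool_pos: [0.5195, 0.4308, 0.0497]
tcp_rot: [-0.001, -3.141, 0.0]
wrist_force: [0.0, 0.1, -4.4]
width: 0.511
grip_force: 31.5
time: 14.72
tool_pos: [0.5143, 0.4309, 0.0497]
tcp_rot: [-0.001, -3.141, 0.0]
wrist_force: [-0.6, 0.2, -5.4]
width: 0.51
grip_force: 31.5
time: 14.98
tool_pos: [0.5138, 0.4309, 0.0498]
tcp_rot: [0.001, 3.138, 0.001]
wrist_force: [4.4, -0.3, -9.1]
width: 0.51
grip_force: 32.4
time: 15.22
tool_pos: [0.5135, 0.4309, 0.0497]
tcp_rot: [0.001, 3.134, 0.002]
wrist_force: [11.4, 0.1, -12.3]
width: 0.507
grip_force: 33.2
[(0.743, 18, -20, 0.023), (0.739, 18, -18, 0.023), (0.731, 18, -18, 0.021), (0.729, 20, -20, 0.023), (0.728, 18, -20, 0.025), (0.726, 20, -18, 0.023), (0.726, 18, -20, 0.021), (0.726, 16, -18, 0.023), (0.722, 18, -18, 0.025), (0.721, 20, -20, 0.025)]
[0.642, 0.674, 0.711, 0.726, 0.743, 0.729, 0.698, 0.653, 0.603, 0.554]
[ 18.    -18.8     0.023] [0.51349659 0.43092973 0.04970745] [ 11.67270628  -0.79530048 -13.04611257]
```

```bash
python3 -m creep '[[-0.15,0,0,0,0.3],[0,0,0.05,0,0.3],[0,0,0,0,0.3]]'; python3 -m creep '[[0.1,0,0,0,0.3],[0,0,0,0,0.3]]';  python3 -m creep '[[0.05,0,0,0,0.3],[0,0,0,0,0.3]]';python3 -m creep '[[0.05,0,0,0,0.3],[0,0,0,0,0.3]]';python3 -m creep '[[0.05,0,0,0,0.3],[0,0,0,0,0.3]]'
```

```text
time: 15.7
tool_pos: [0.5165, 0.4307, 0.0468]
tcp_rot: [-0.001, -3.14, 0.001]
wrist_force: [0.2, 0.2, -5.3]
width: 0.51
grip_force: 34.1
time: 15.95
tool_pos: [0.5113, 0.431, 0.0472]
tcp_rot: [-0.0, -3.141, 0.001]
wrist_force: [0.6, -0.3, -4.5]
width: 0.511
grip_force: 34.1
time: 16.2
tool_pos: [0.5094, 0.431, 0.0473]
tcp_rot: [-0.001, -3.141, 0.0]
wrist_force: [-0.9, 0.2, -4.7]
width: 0.508
grip_force: 34.1
time: 16.45
tool_pos: [0.5079, 0.431, 0.0474]
tcp_rot: [0.001, 3.14, 0.001]
wrist_force: [2.4, -0.6, -6.2]
width: 0.508
grip_force: 33.9
time: 16.7
tool_pos: [0.5077, 0.4311, 0.0474]
tcp_rot: [0.001, 3.136, 0.002]
wrist_force: [9.9, -0.3, -12.0]
width: 0.51
grip_force: 33.4
```

The stop now goes 6 mm past the earlier lip-on-edge contact, to a new contact at x .508, so the lip is under and the wall is on the edge. Next is the tilt down.

```bash
python3 -m creep '[[0.02,0,0.05,0,0.3],[0.045,0,0.05,0,0.3],[0,0,0,0,0.3]]' 30; python3 -m creep '[[0.04,0,0.05,0,0.3],[0.035,0,0.05,0,0.3],[0,0,0,0,0.3]]'; python3 -m creep '[[0.03,0,0.05,0,0.3],[0,0,0,0,0.3]]'
```

```text
time: 17.08
tool_pos: [0.5063, 0.432, 0.0442]
tcp_rot: [0.001, 3.132, 0.005]
wrist_force: [10.7, -1.3, -7.4]
width: 0.508
grip_force: 33.9
time: 17.45
tool_pos: [0.5037, 0.4322, 0.0416]
tcp_rot: [0.001, 3.13, 0.006]
wrist_force: [10.1, -2.8, 3.1]
width: 0.505
grip_force: 34.9
time: 17.7
tool_pos: [0.5034, 0.4323, 0.0411]
tcp_rot: [0.001, 3.128, 0.007]
wrist_force: [8.9, -5.6, 10.0]
width: 0.507
grip_force: 36.2
```

```bash
python3 -m creep '[[0.02,0,0.06,0,0.2],[0.02,0,0.06,0,0.2],[0,0,0,0,0.2]]' 60; python3 -m creep '[[0.02,0,0.06,0,0.2],[0.02,0,0.06,0,0.2],[0,0,0,0,0.2]]' ; python3 fine.py
```

```text
time: 18.08
tool_pos: [0.5018, 0.4327, 0.0389]
tcp_rot: [0.001, 3.128, 0.008]
wrist_force: [1.9, -12.6, 29.9]
width: 0.505
grip_force: 64.7
time: 18.45
tool_pos: [0.4977, 0.4325, 0.0325]
tcp_rot: [0.001, 3.132, 0.006]
wrist_force: [-3.0, -11.4, 32.8]
width: 0.502
grip_force: 67.0
[(0.539, 10, -20, 0.025), (0.528, 10, -18, 0.025), (0.52, 12, -20, 0.025), (0.516, 10, -20, 0.023), (0.515, 12, -18, 0.025), (0.514, 10, -18, 0.023), (0.509, 10, -16, 0.025), (0.498, 12, -16, 0.025), (0.496, 10, -16, 0.023), (0.494, 14, -20, 0.025)]
[0.539, 0.52, 0.494, 0.468, 0.448, 0.42, 0.39, 0.363, 0.347, 0.327]
[ 11.06666667 -18.13333333   0.02393333] [0.49774272 0.432543   0.03254593] [ -3.17224154 -11.5008728   32.65525737]
```

```bash
sed -i 's/range(10,29,2)/range(-6,21,2)/g;s/.023,.025)/.023,.026,.029)/' fine.py; python3 fine.py;  python3 sil.py h.png
```

```text
[(0.702, 2, -20, 0.026), (0.699, 0, -18, 0.026), (0.698, 2, -18, 0.026), (0.696, 4, -20, 0.026), (0.695, 2, -20, 0.029), (0.694, 4, -20, 0.029), (0.694, 0, -20, 0.026), (0.692, 6, -20, 0.029), (0.691, -2, -18, 0.026), (0.69, 4, -18, 0.029)]
[0.651, 0.673, 0.691, 0.699, 0.702, 0.696, 0.692, 0.681, 0.658, 0.628, 0.608, 0.572, 0.523, 0.487]
[  2.26666667 -18.93333333   0.0276    ] [0.49772594 0.43252869 0.03254726] [ -3.02205518 -10.85743033  31.61440053]
[(0.661, 4, -22, 0.027), (0.657, 2, -22, 0.027), (0.651, 6, -22, 0.027), (0.649, 0, -22, 0.027), (0.643, 2, -16, 0.027), (0.641, 4, -16, 0.027), (0.64, -2, -22, 0.027), (0.638, 0, -16, 0.027)]
[(0.649, 0, -22, 0.027), (0.661, 4, -22, 0.027), (0.634, 8, -22, 0.027), (0.571, 14, -22, 0.027), (0.48, 20, -22, 0.027)]
```

View pics/h.png

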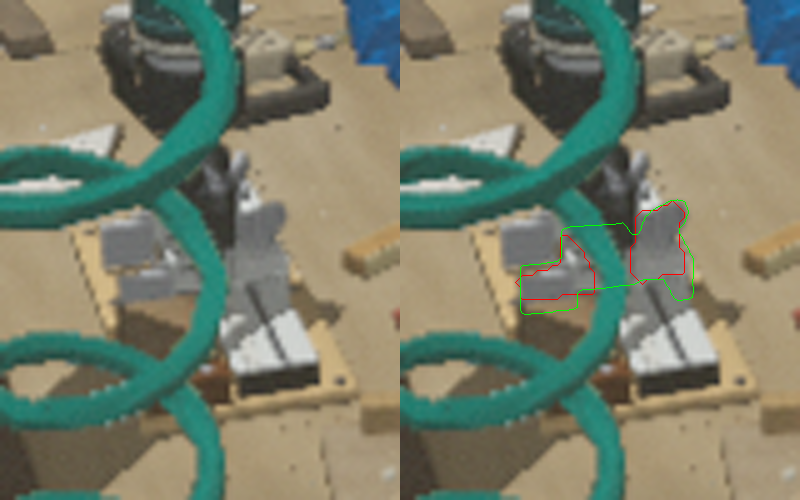

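```bash
python3 -m creep '[[0,0,0,0,0.75],[0,0,0,0,0.75],[0,0,0,0,0.75],[0,0,-0.4,0,0.75],[0,0,-0.6,0,0.75],[0.2,0,-0.6,0,0],[0.15,0,0,0,0],[0,0,0,0,0],[0,0,0,0,0],[0,0,0,0,0]]' 30
python3 - <<'E'
from h import *
st=bot.read_state();print(st["tool_pos"],st["wrist_force"],st["width"])
E
```

```text
time: 20.0
tool_pos: [0.4743, 0.4304, 0.1015]
tcp_rot: [-0.002, -3.14, 0.002]
wrist_force: [0.3, -0.2, 0.1]
width: 0.003
grip_force: 0.0
[0.47426543 0.43039774 0.10146236] [ 0.32672656 -0.16590933  0.1230144 ] 0.0031913862216512703
```

```bash
python3 -m creep '[[-0.1,0,0.3,0,0],[0,0,0.3,0,0],[0,0,0.05,0,0],[0,0,0,0,0],[0,0,0,0,0]]'; python3 -m creep '[[0,0,0.06,0,0],[0,0,0,0,0]]'; python3 -m creep '[[0,0,0.06,0,0],[0,0,0,0,0]]'; python3 -m creep '[[0,0,0.06,0,0],[0,0,0,0,0]]'
```

```text
time: 20.62
tool_pos: [0.48, 0.4313, 0.0707]
tcp_rot: [0.001, 3.141, 0.001]
wrist_force: [0.8, 0.1, -0.1]
width: -0.003
grip_force: 0.0
time: 20.88
tool_pos: [0.4797, 0.4309, 0.0673]
tcp_rot: [0.001, 3.142, 0.0]
wrist_force: [-0.4, -0.7, -0.4]
width: -0.001
grip_force: 0.0
time: 21.12
tool_pos: [0.4795, 0.4308, 0.0639]
tcp_rot: [-0.001, -3.141, 0.001]
wrist_force: [0.0, 0.6, -0.9]
width: 0.002
grip_force: 0.0
time: 21.38
tool_pos: [0.4797, 0.431, 0.0612]
tcp_rot: [-0.001, -3.142, 0.0]
wrist_force: [0.0, 0.3, 0.7]
width: -0.001
grip_force: 0.0
```

```bash
python3 -m creep '[[0,0,0.05,0,0],[0,0,0,0,0]]'; python3 -m creep '[[0,0,0.05,0,0],[0,0,0,0,0]]';python3 -m creep '[[0,0,0.05,0,0],[0,0,0,0,0]]'
```

```text
time: 21.62
tool_pos: [0.4798, 0.4311, 0.061]
tcp_rot: [0.001, 3.142, 0.0]
wrist_force: [-4.2, -2.9, 12.2]
width: -0.003
grip_force: 5.8
time: 21.88
tool_pos: [0.4798, 0.4311, 0.0609]
tcp_rot: [-0.001, -3.142, 0.0]
wrist_force: [-8.0, -7.3, 24.1]
width: -0.002
grip_force: 11.8
time: 22.12
tool_pos: [0.4798, 0.4312, 0.0608]
tcp_rot: [-0.001, -3.141, 0.0]
wrist_force: [-14.1, -10.5, 36.3]
width: -0.005
grip_force: 17.8
```

```bash
python3 -m creep '[[0,0,-0.5,0,0],[0,0,-0.6,0,0.75],[-0.36,0,0,0,0.75],[0,0,0,0,0.75],[0,0,0,0,0.75],[0,0,0.6,0,0.75],[0,0,0.6,0,0.75],[0,0,0.28,0,0.75],[0,0,0,0,0.75]]' 30; python3 -m creep '[[0,0,0,0,0.3],[0,0,0,0,0.3],[0,0,0,0,0.3],[0,0,0,0,0.3]]' 40
```

```text
time: 23.25
tool_pos: [0.4962, 0.4299, 0.0326]
tcp_rot: [-0.001, -3.138, 0.004]
wrist_force: [-0.3, 0.6, 0.2]
width: 0.75
grip_force: 0.0
time: 23.75
tool_pos: [0.4985, 0.4321, 0.0363]
tcp_rot: [0.002, 3.14, 0.004]
wrist_force: [-0.4, 3.0, 4.3]
width: 0.508
grip_force: 43.5
```

```bash
python3 -m creep '[[0,-0.08,0,0,0.3],[0,-0.08,0,0,0.3],[0,-0.06,0,0,0.3],[0,0,0,0,0.3]]'; python3 -m creep '[[0,-0.05,0,0,0.3],[0,-0.05,0,0,0.3],[0,0,0,0,0.3]]';  python3 -m creep '[[0,-0.04,0,0,0.3],[0,-0.04,0,0,0.3],[0,0,0,0,0.3]]'
```

```text
time: 24.25
tool_pos: [0.4983, 0.4221, 0.0363]
tcp_rot: [0.002, 3.139, 0.006]
wrist_force: [-2.2, 6.2, 2.9]
width: 0.505
grip_force: 43.3
time: 24.62
tool_pos: [0.4983, 0.4172, 0.0363]
tcp_rot: [0.002, 3.14, 0.007]
wrist_force: [-1.7, 6.0, 3.5]
width: 0.504
grip_force: 43.3
time: 25.0
tool_pos: [0.4983, 0.4142, 0.0363]
tcp_rot: [0.003, 3.139, 0.009]
wrist_force: [-2.5, 10.3, 1.5]
width: 0.509
grip_force: 43.3
```

```bash
python3 -m creep '[[0,-0.03,0,0,0.3],[0,0,0,0,0.3]]'; python3 -m creep '[[0,-0.03,0,0,0.3],[0,0,0,0,0.3]]';  python3 -m creep '[[0,-0.03,0,0,0.3],[0,0,0,0,0.3]]'; python3 -m creep '[[0,-0.03,0,0,0.3],[0,0,0,0,0.3]]'
```

```text
time: 25.25
tool_pos: [0.4984, 0.414, 0.0364]
tcp_rot: [0.004, 3.139, 0.013]
wrist_force: [-2.8, 13.9, -0.5]
width: 0.508
grip_force: 43.3
time: 25.5
tool_pos: [0.4987, 0.4139, 0.0365]
tcp_rot: [0.006, 3.138, 0.017]
wrist_force: [-2.8, 16.9, -2.4]
width: 0.507
grip_force: 43.3
time: 25.75
tool_pos: [0.4988, 0.4137, 0.0366]
tcp_rot: [0.007, 3.137, 0.021]
wrist_force: [-1.5, 21.3, -4.5]
width: 0.507
grip_force: 43.2
time: 26.0
tool_pos: [0.4988, 0.4136, 0.0368]
tcp_rot: [0.008, 3.137, 0.025]
wrist_force: [-3.4, 25.2, -4.4]
width: 0.508
grip_force: 43.4
```

```bash
python3 -m creep '[[0,0,0,0,0.7],[0,0,0,0,0.7],[0,0,0,0,0.7],[0,0,-0.5,0,0.7],[0,0,-0.8,0,0.7],[0,0,-0.8,0,0.7],[-0.4,0,0,-0.9,0.5],[-0.36,0,0,-1,0.5],[0,0,0,-1,0.5],[0,0,0,-1,0.5],[0,0,0,-1,0.5],[0,0,0,-1,0.5],[0,0,0,-1,0.5],[0,0,0,0,0.5],[0,0,0,0,0.5]]' 40
python3 - <<'E'
from h import *
from scipy.spatial.transform import Rotation as Ro
st=bot.read_state();R=Ro.from_rotvec(st["tcp_rot"]).as_matrix()
print(st["q"][5],np.arctan2(R[1,1],R[0,1]),(R.T@(np.array([.5365,.4135,.067])-st["tool_pos"])/.05).round(3))
p=bot.read_camera("side");save(p,"s1.png")
print([(r["bbox"],r["score"]) for r in bot.look_for("wing_nut",p)])
from sil import *
s=dict(tool_pos=np.array([.4985,.4136,.0]))
print(proj(p,model(s,0,nut(0),-16,.057)).min(0),proj(p,model(s,0,nut(0),-16,.057)).max(0))
cv2.imwrite("pics/i.png",cv2.resize(p["pixels"][110:190,230:310,::-1],None,fx=6,fy=6,interpolation=cv2.INTER_CUBIC))
E
```

```text
time: 27.88
tool_pos: [0.5356, 0.4057, 0.1394]
tcp_rot: [1.058, -2.957, 0.001]
wrist_force: [-0.3, 0.4, 0.8]
width: 0.497
grip_force: 0.0
-1.6462285703086184 2.2580310043478002 [-0.114  0.109  1.449]
[([275.9, 137.7, 281.8, 147.1], 0.62)]
[275.22811899 134.51320919] [284.74955952 143.96821745]
```

View pics/i.png

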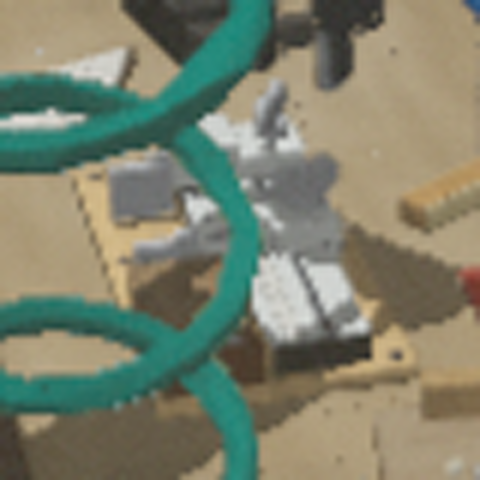

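The stop sits level on the rail, with its blade behind the setting block's top edge at crop (160,245). The nut is at crop (310,180), close to the model's prediction. I'll lower onto the wings and pinch them.

```bash
python3 -m creep '[[-0.114,0.109,0,0,0.5],[0,0,0.6,0,0.5],[0,0,0.5,0,0.5],[0,0,0.3,0,0.5],[0,0,0.05,0,0.5],[0,0,0,0,0.5]]' 40; python3 -m creep '[[0,0,0,0,0],[0,0,0,0,0],[0,0,0,0,0],[0,0,0,0,0],[0,0,0,0,0]]' 40
```

```text
time: 28.72
tool_pos: [0.537, 0.4148, 0.0679]
tcp_rot: [-1.061, 2.956, 0.0]
wrist_force: [0.5, -0.4, 0.4]
width: 0.502
grip_force: 0.0
time: 29.35
tool_pos: [0.5384, 0.4146, 0.0688]
tcp_rot: [-1.06, 2.953, -0.0]
wrist_force: [3.5, -2.5, 3.6]
width: 0.079
grip_force: 43.2
```

```bash
python3 -m creep '[[0,-0.02,0,0,0],[0,0,0,0.5,0],[0,0,0,1,0],[0,0,0,1,0],[0,0,0,1,0],[0,0,0,1,0],[0,0,0,1,0],[0,0,0,1,0],[0,0,0,1,0],[0,0,0,1,0],[0,0,0,0,0]]' 50
python3 - <<'E'
from h import *
s=bot.read_state();print(s["torque"],s["q"][5],s["tool_pos"])
E
```

```text
time: 30.72
tool_pos: [0.5387, 0.4138, 0.0688]
tcp_rot: [0.253, 3.129, 0.002]
wrist_force: [4.8, -2.2, 5.1]
width: 0.072
grip_force: 51.3
[-0.43172556 -0.74502555 -0.04481368] -0.7898667108040591 [0.53867812 0.41383481 0.06876816]
```

```bash
python3 -m creep '[[0,0,0,1,0],[0,0,0,1,0],[0,0,0,1,0],[0,0,0,1,0],[0,0,0,1,0],[0,0,0,1,0],[0,0,0,1,0],[0,0,0,1,0],[0,0,0,1,0],[0,0,0,1,0],[0,0,0,1,0],[0,0,0,1,0],[0,0,0,1,0],[0,0,0,1,0],[0,0,0,1,0],[0,0,0,0,0]]'
cat > t.py <<'E'
from h import *
from scipy.spatial.transform import Rotation as Ro
s=bot.read_state();R=Ro.from_rotvec(s["tcp_rot"]).as_matrix()
h=np.arctan2(R[1,1],R[0,1]);print("torque",s["torque"].round(3),"q6",s["q"][5].round(3),"heading",h.round(3),"nut",round(2.26-h,3),s["wrist_force"].round(1))
E
python3 t.py
```

```text
time: 32.72
tool_pos: [0.5379, 0.4133, 0.0698]
tcp_rot: [2.319, 2.118, 0.001]
wrist_force: [0.9, -5.0, 11.5]
width: 0.075
grip_force: 52.2
torque [-0.88  -0.094 -0.021] q6 0.71 heading -0.091 nut 2.351 [ 0.9 -5.  11.5]
```

```bash
python3 -m creep '[[0,0,0,1,0],[0,0,0,1,0],[0,0,0,1,0],[0,0,0,0.5,0],[0,0,0,0,0]]'; python3 t.py; python3 -m creep '[[0,0,0,0.5,0],[0,0,0,0.5,0],[0,0,0,0,0]]' 60; python3 t.py;python3 -m creep '[[0,0,0,0.5,0],[0,0,0,0.5,0],[0,0,0,0,0]]'; python3 t.py
```

```text
time: 33.35
tool_pos: [0.5377, 0.4134, 0.07]
tcp_rot: [2.652, 1.682, 0.001]
wrist_force: [0.1, -5.3, 13.6]
width: 0.073
grip_force: 52.3
torque [-0.918  0.044 -0.041] q6 1.06 heading -0.44 nut 2.7 [ 0.1 -5.3 13.6]
time: 33.72
tool_pos: [0.5377, 0.4134, 0.0701]
tcp_rot: [2.733, 1.548, 0.001]
wrist_force: [-0.3, -4.6, 12.8]
width: 0.071
grip_force: 61.5
torque [-0.999  0.104 -0.007] q6 1.16 heading -0.54 nut 2.8 [-0.3 -4.6 12.8]
time: 34.1
tool_pos: [0.5382, 0.4135, 0.0703]
tcp_rot: [2.805, 1.412, 0.003]
wrist_force: [0.9, -4.9, 12.9]
width: 0.068
grip_force: 61.7
torque [-0.97  -0.1    0.677] q6 1.258 heading -0.638 nut 2.898 [ 0.9 -4.9 12.9]
```

The torque rises to 0.68 N·m at about 2.85 rad, so the nut is tight against its stop. I'll release, lift clear and check.

```bash
python3 -m creep '[[0,0,0,0,0.5],[0,0,0,0,0.5],[0,0,0,0,0.5],[0,0,-0.3,0,0.5],[0,0,-0.8,0,0.5],[0,0,-1,0,0.5],[0,0,-1,0,0.5],[0,0,0,0,0.5]]'
python3 - <<'E'
from h import *
from scipy.spatial.transform import Rotation as Ro
s=bot.read_state();R=Ro.from_rotvec(s["tcp_rot"]).as_matrix()
print((R.T@np.array([-.12,.25,.1])/.05).round(2), s["tool_pos"])
E
```

```text
time: 35.1
tool_pos: [0.5403, 0.416, 0.2304]
tcp_rot: [-2.805, -1.409, -0.019]
wrist_force: [0.5, -0.0, 0.6]
width: 0.496
grip_force: 0.0
[ 2.6  -4.9  -1.99] [0.54025688 0.41595376 0.2304395 ]
```

Now I'll move the arm aside and look with both cameras.

```bash
python3 -m creep '[[0.33,-0.61,-0.25,0,0.5],[0.33,-0.61,-0.25,0,0.5],[0.33,-0.61,-0.25,0,0.5],[0.33,-0.61,-0.25,0,0.5],[0.33,-0.61,-0.25,0,0.5],[0.33,-0.61,-0.25,0,0.5],[0.33,-0.61,-0.25,0,0.5],[0.33,-0.61,-0.25,0,0.5],[0,0,0,0,0.5],[0,0,0,0,0.5]]'
python3 - <<'E'
from h import *
p=bot.read_camera("side");q=bot.read_camera("top")
a=cv2.resize(p["pixels"][110:190,230:300,::-1],None,fx=5,fy=5,interpolation=cv2.INTER_CUBIC)
b=cv2.resize(q["pixels"][165:245,125:215,::-1],None,fx=5,fy=5,interpolation=cv2.INTER_CUBIC)
cv2.imwrite("pics/j.png",np.hstack([a,b]))
E
```

```text
time: 36.35
tool_pos: [0.4202, 0.6645, 0.3212]
tcp_rot: [2.806, 1.41, -0.002]
wrist_force: [-0.6, -0.7, 0.8]
width: 0.499
grip_force: 0.0
```

View pics/j.png

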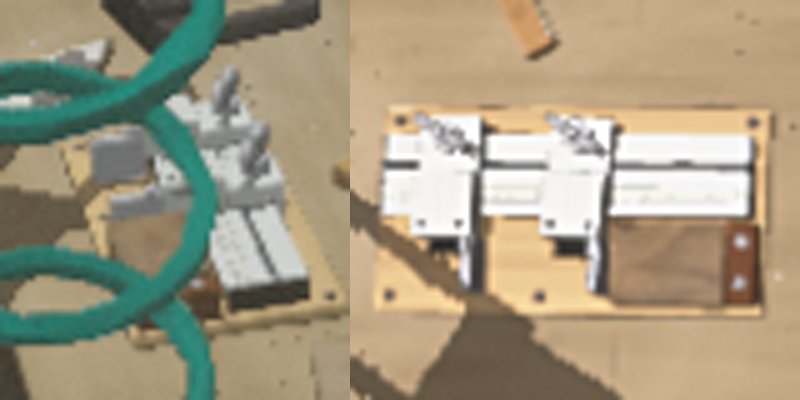

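The stop is seated parallel to the locked one, with its blade against the setting block (crop x ≈ 606). The block is against the fence (x ≈ 723), and the nut wings lie like the locked stop's. Handing in.

```bash
python3 -c "
from workcell import bot
print(bot.finish_job())"
```

```text
the job is handed in; nothing more can be done
None
```

The stop is snapped onto the rail with its blade against the setting block and the block against the zero fence, the wing nut is tight at its stop, and I handed the job in at about 36 s; the hand-in returned no verdict.

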